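# Slide the template out from under the cartons

## Robot

A 7-joint arm with a two-finger parallel gripper is mounted at the origin on the work surface. World frame = base frame: x ahead of the robot, y to its left, z up, the work surface at z = 0. Lengths are in m, angles in rad, forces in N, time in s.
With the tool pointing down it reaches from about 0.4 to 0.85 m from the base axis. Payload 10.4 kg.
Tool frame: the origin (TCP) lies on the centre line of the jaws, within the pads' length; the fingertips stand 22 mm ahead of it and the grasp point (between the pads) lies 3 mm ahead of it; z points along the fingers, y is the direction in which the jaws open and shut (so a half turn about z gives the same grasp; the last joint's range is limited). The gripper opens to 87 mm and grips with 3 to 60 N. Pads are 19 mm wide; open, the fingers measure 117 mm over their backs; the gripper's body (75 mm by 190 mm) begins 51 mm behind the grasp point.
Start: joints at [-1.163, 0.332, -0.065, 1.46, 0.022, 1.35, -0.088], TCP at [0.261, 0.568, 0.245] pointing down, gripper open.
Joint ranges: [-2.6, 2.6], [-0.5, 2.12], [-1.47, 1.34], [0.16, 2.42], [-1.27, 4.41], [0.06, 2.06], [-2.6, 2.6]. Speed limits (rad/s): [2.22, 2.22, 2.79, 2.79, 3.14, 3.14, 3.14].

## Interface

Orientations are given as [roll, pitch, yaw] about the fixed x, y, z axes, in that order (R = Rz(yaw) Ry(pitch) Rx(roll)).
In Python, from station import r gives the robot as it stands.
- The arm moves only by the tool arm_command, never from a script. Its arguments are lists of equal length, an entry for each row: "dp": the shift along the tool's x, y, z in cm, a list of three; "yaw": the turn about the tool's z in rad. A call has 1 to 5 rows; each row shifts and turns the pose as measured when the row begins, along the tool's axes as they then stand; what a row does not reach is not made up. A row lasts 1/10 s, in which the tool goes at most 50 mm and 8.59 degrees, less where a joint would pass 70% of its speed; a pose out of reach is approached as far as the arm can. A call with a gripper value outside its range is refused whole. "grip" is the opening, from 0 (shut) to 1 (fully open), set as the call begins (left out, the last holds). The fingers move at their own pace and stop on an object; "squeeze" is the grip in N (left out, the last holds). Time passes only in rows, so rows that do not move let the fingers close. It gives the time, the measured TCP pose, the force and the opening at its end, in the units of the state.
- r.get_state(): the state, without advancing time (a new reading comes with each control period).
- r.get_image(name): name is "scene" or "top" or "wrist"; returns the picture (400x640x3 uint8, red, green, blue); there is no depth.
- r.camera_model(name): a dict with "intrinsics" (3x3 intrinsics, pixels), "rvec" (rotation vector, rad) and "tvec" (3), from world to camera coordinates, as OpenCV has them. Camera axes: x right, y down, z forward; pixel columns grow to the right and rows downward; lengths in m; the calibration is good to about 2 mm. A picture is of the moment at which its call begins: read the wrist's pose just before it. camera_model takes no time and is no camera call; for the wrist camera it gives the pose at the moment of the call.
- r.finish_job(): hands the job in, once; it reports no verdict.
The state is a dict: "time": time; "joint_positions": joint angles; "qvel": joint speeds; "joint_efforts": joint torques, N m; "tcp_pos": TCP position; "orientation": TCP orientation; "ft_force": force on the tool from outside, world axes, zero at the start; "ft_torque": the same for the moment, N m; "opening": finger opening in m.
Only numpy, scipy, OpenCV 4.12 (cv2) and the standard library are available. Lean on these libraries where they do the work, as an engineer would, in place of code of your own. Each camera call takes 0.05 s, during which the arm holds its last target. There are 200 camera calls.

## Task

Two small cartons have been stacked on a marking-out template, the flat metal plate with an upright wooden grip. Slide that template straight out between the two pegs until no part of it is under the cartons any more, with a little room to spare, and leave it lying flat on the bench; the pegs hold the cartons back, and they must stay there one on top of the other, not lifted off or toppled. Leave the other template, the one under the round tin, where it is.

Things in the scene. Friction and masses are not known exactly. Their poses are not given: they have to be found in the camera images.
- template: Aluminium plate 180 (x) by 70 (y) by 5 mm, 0.17 kg, flat on the bench under two cartons. Origin: centre of its underside, z up. Its -x end points roughly to the robot and carries a wooden grip block 28 (x) by 16 (y) by 40 mm tall, centred at x = -68, y = 0, spanning z = 5 to 45 mm. The cartons cover x = 8 to 90 mm or so. It slides out along its -x, 110 to 120 mm; the bench there is free.
- lower_carton: Cardboard carton 80 (x) by 150 (y) by 45 mm tall, 0.15 to 0.31 kg, on the template; x about along the template's x. Origin: centre of its underside, z up. Two fixed pegs (20 mm thick, 42 tall, 90 mm free between) stand either side of the template at about its x = -7 mm; the template passes between, the carton stops on them after up to 12 mm and settles 5 mm down onto the bench.
- upper_carton: Upper cardboard carton, 70 mm (x) by 120 mm (y) by 40 mm tall, 0.09 to 0.18 kg, standing loose on the lower one. Origin: centre of its underside; z up.
- other_template: A second template of the very same shape, between its own pegs, with a round tin (100 mm across, 85 mm tall) on it and no cartons; to be left alone. Origin and axes as for the first.
Mind the look-alikes: they are no part of the job. What is shaped like the template but red is not meant.

How it is judged:
At the end, for the whole second after the job is handed in: Template flat and still on the bench, clear of the lower carton by 5 mm or more. Both cartons upright (10 degrees): the lower on the bench within 30 mm of its start, the upper still on it, within 35 mm of its start. The other template within 20 mm of its start (x of lower_carton in the frame of template above 0.135 m and height (world z) of template below 0.006 m and angle between template's own z axis and vertical below 0.1 rad and linear speed of each of template, upper_carton below 0.02 m/s and distance of lower_carton from where it was at the start of the episode below 0.03 m and angle between each of lower_carton, upper_carton's own z axis and vertical below 0.17 rad and height (world z) of lower_carton below 0.01 m and distance of upper_carton from where it was at the start of the episode below 0.035 m and height (world z) of upper_carton above 0.035 m and distance of other_template from where it was at the start of the episode below 0.02 m); the robot touches nothing.
It fails at once if a carton is lifted off (height (world z) of lower_carton above 0.025 m or height (world z) of upper_carton above 0.075 m).
It fails at once if a carton is tipped over by more than 25 degrees (angle between any of lower_carton, upper_carton's own z axis and vertical above 0.44 rad).
It fails at once if the other template is moved from its place (20 mm) (distance of other_template from where it was at the start of the episode above 0.02 m).
It also fails if it takes over 34 s, if anything falls off the work surface, if the arm or the gripper's body presses on something with over 40 N, if the wrist force passes 120 N, or if a joint passes its speed limit or range.

## Working session

There is one attempt and no reset: what is moved stays moved. The work goes in short steps, Python scripts to look and compute and a tool call to move; the robot and the scene stay as the last step left them, time stands still between calls to the robot, and variables do not carry over. Pictures are saved under pics/ and viewed, about 8 in all and at most 12, crops included, and the job is handed in when it is done.

Besides the shell and the picture viewer there is one more tool, called after "Emit:" as a command line: name --pt "numbers of a row" for each row, then --argument value for the rest. arm_command: Moves the arm, as the interface text tells. Its arguments: {"type":"object","properties":{"dp":{"type":"array"},"yaw":{"type":"array"},"grip":{"type":"number"},"squeeze":{"type":"number"}},"required":["dp","yaw"]}

```bash
mkdir -p pics
cat > h.py <<'E'
import numpy as np, cv2
from station import r
def cam(n):
    m=r.camera_model(n); return np.array(m["intrinsics"],float),np.array(m["rvec"],float),np.array(m["tvec"],float)
def ray(c,px,z):
    K,rv,t=c; R=cv2.Rodrigues(rv)[0]; t=t.reshape(3)
    o=-R.T@t; d=R.T@np.linalg.inv(K)@np.array([px[0],px[1],1.]); return o+d*(z-o[2])/d[2]
def save(n,f):
    im=r.get_image(n); cv2.imwrite("pics/"+f,im[:,:,::-1]); return im
E
python3 - <<'E'
from h import *
a=save("top","top0.png");b=save("scene","sc0.png")
for n in("top","scene"):
    K,rv,t=cam(n);print(n,K.tolist(),(-cv2.Rodrigues(rv)[0].T@t.reshape(3)).round(3))
s=r.get_state();print({k:np.round(v,3).tolist() for k,v in s.items()})
E
```

```text
top [[397.0852515696541, 0.0, 316.0095741281419], [0.0, 397.0852515696541, 200.10934342480684], [0.0, 0.0, 1.0]] [0.365 0.003 0.893]
scene [[469.7828129904623, 0.0, 312.64444526780613], [0.0, 469.7828129904623, 198.48435939217015], [0.0, 0.0, 1.0]] [1.243 0.318 0.98 ]
{'time': 0.1, 'joint_positions': [-1.163, 0.333, -0.065, 1.461, 0.022, 1.35, -0.089], 'qvel': [0.001, -0.004, 0.0, -0.003, -0.001, -0.001, -0.0], 'joint_efforts': [0.001, -62.454, 0.024, -39.072, -0.062, 0.037, 0.0], 'tcp_pos': [0.261, 0.568, 0.244], 'orientation': [-3.14, 0.0, 2.711], 'ft_force': [-0.262, -0.607, -0.813], 'ft_torque': [-0.02, 0.06, -0.019], 'opening': 0.087}
```

View pics/top0.png

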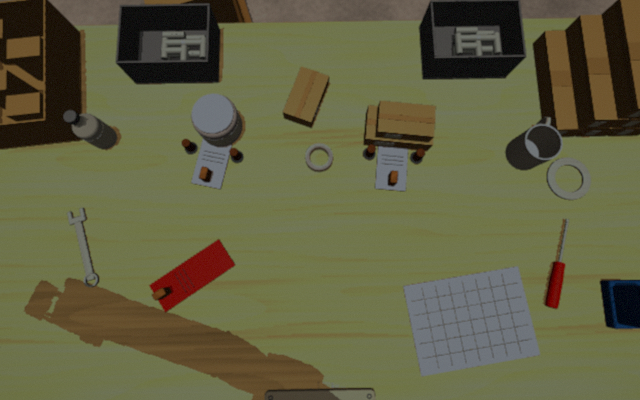

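View pics/sc0.png

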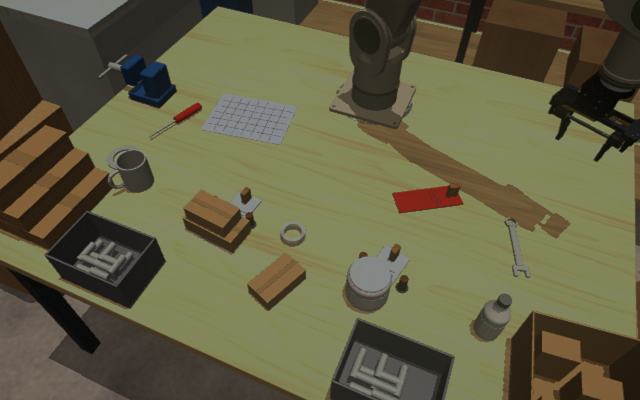

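The top view holds three things that could be taken for the template:
- The plate under the two cartons, (391,168) with its grip at (394,177). This is the target.
- The plate under the tin, (211,165), which is to be left alone.
- The red plate, (193,275), which is not meant.

I'll check the choice in a close crop and measure it.

Run:
```python
from h import *
im=cv2.imread("pics/top0.png");c=im[95:200,355:445]
cv2.imwrite("pics/crop1.png",cv2.convertScaleAbs(cv2.resize(c,None,fx=5.5,fy=5.5,interpolation=cv2.INTER_CUBIC),alpha=1.6))
C=cam("top");hsv=cv2.cvtColor(im,cv2.COLOR_BGR2HSV)
print(hsv[185,385],hsv[177,394],hsv[196,394],hsv[150,371],hsv[120,405])
roi=np.zeros(im.shape[:2],np.uint8);roi[140:200,360:430]=255
m=((hsv[...,1]<70)&(hsv[...,2]>70)).astype(np.uint8)*255&roi
cs=max(cv2.findContours(m,0,2)[0],key=cv2.contourArea)
print(cv2.contourArea(cs)); pts=cv2.convexHull(cs)[:,0]
w=np.array([ray(C,p,.005)[:2] for p in pts],np.float32)
rc=cv2.minAreaRect(w);print(rc,cv2.boxPoints(rc).round(4).tolist(),cv2.approxPolyDP(cs,3,True)[:,0].tolist())
```

```text
[108  26 126] [ 14 195 102] [ 34  97 116] [ 12 204  70] [ 18 141 105]
1282.5
((0.58997642993927, -0.17283989489078522), (0.0825260728597641, 0.10156861692667007), 83.45219421386719) [[0.5347999930381775, -0.20800000429153442], [0.635699987411499, -0.21960000693798065], [0.6450999975204468, -0.13760000467300415], [0.5442000031471252, -0.12610000371932983]] [[379, 146], [376, 176], [372, 178], [375, 188], [404, 191], [408, 181], [408, 149]]
```

View pics/crop1.png

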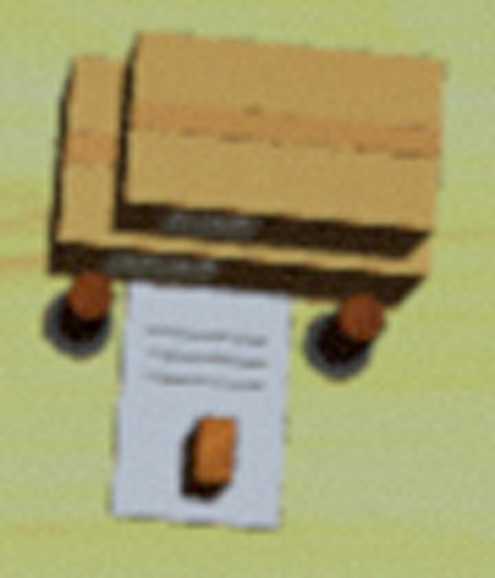

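The crop confirms it: a grey plate under two cartons between two pegs. Its near corners are at crop (112,515) and (279,527), the far ones at (128,283) and (292,295), and the grip is at (215,450).

Run:
```python
from h import *
C=cam("top");f=lambda u,v,z:ray(C,(355+(u+.5)/5.5-.5,95+(v+.5)/5.5-.5),z)[:2]
a,b,c,d=[f(*p,.005) for p in((112,515),(279,527),(292,295),(128,283))]
print(a,b,c,d,np.linalg.norm(a-b))
x=((c-b)+(d-a)); yaw1=np.arctan2(x[1],x[0]); e=a-b; yaw2=np.arctan2(-e[0],e[1]); print("yaw",yaw1,yaw2)
yw=(yaw1+yaw2)/2; X=np.array([np.cos(yw),np.sin(yw)]); n=(a+b)/2; g=n+.022*X
print("near",n,"grip",g,"griptop px",f(217,445,.045),"pegs",f(90,293,.042),f(362,317,.042))
```

```text
[ 0.54327897 -0.1344619 ] [ 0.53701825 -0.20345028] [ 0.63666661 -0.21445444] [ 0.64312356 -0.14545245] 0.06927187762729124
yaw -0.10980952985857452 -0.09050252955683506
near [ 0.54014861 -0.16895609] grip [ 0.56203836 -0.17115584] griptop px [ 0.56296499 -0.17131632] pegs [ 0.62760495 -0.12372545] [ 0.61564929 -0.23316169]
```

Emit:
arm_command --pt "-2.9 -2.7 0" --pt "-2.9 -2.7 0" --pt "-2.9 -2.7 0" --pt "-2.9 -2.7 0" --pt "-2.9 -2.7 0" --yaw '[0,0,0,0,0]'

```text
time: 0.6
tcp_pos: [0.3341, 0.3821, 0.2403]
orientation: [-3.136, -0.003, 2.72]
ft_force: [1.5, -0.1, -0.3]
opening: 0.0867
```

Emit:
arm_command --pt "-2.9 -2.7 0" --pt "-2.9 -2.7 0" --pt "-2.9 -2.7 0" --pt "-2.9 -2.7 0" --pt "-2.9 -2.7 0" --yaw '[0,0,0,0,0]'

```text
time: 1.1
tcp_pos: [0.4124, 0.1908, 0.2395]
orientation: [-3.135, -0.004, 2.721]
ft_force: [1.3, -0.3, 0.2]
opening: 0.0868
```

Emit:
arm_command --pt "-2.9 -2.7 0" --pt "-2.9 -2.7 0" --pt "-2.9 -2.7 0" --pt "-2.9 -2.7 0" --pt "-2.9 -2.7 0" --yaw '[0,0,0,0,0]'

```text
time: 1.6
tcp_pos: [0.4905, -0.0002, 0.2393]
orientation: [-3.135, -0.005, 2.721]
ft_force: [0.4, 0.8, -0.6]
opening: 0.0869
```

Emit:
arm_command --pt "-2.9 -2.7 0" --pt "-2.9 -2.7 0" --pt "-2.9 -2.7 0" --pt "0 0 0" --pt "0 0 0" --yaw '[0,0,0,-0.14,-0.14]'

```text
time: 2.1
tcp_pos: [0.5376, -0.1212, 0.2382]
orientation: [-3.134, -0.008, 2.999]
ft_force: [0.3, 0.3, 0.7]
opening: 0.0869
```

Emit:
arm_command --pt "-1.6 -2.3 1.5" --pt "-1.6 -2.3 1.5" --pt "0 0 3" --pt "0 0 3" --pt "0 0 2" --yaw '[-0.04,0,0,0,0]'

```text
time: 2.6
tcp_pos: [0.5651, -0.1746, 0.1262]
orientation: [-3.134, -0.004, 3.046]
ft_force: [0.8, -0.2, 0.2]
opening: 0.087
```

Run:
```python
from h import *
C=cam("wrist"); s=r.get_state(); print(s["tcp_pos"],s["orientation"],C)
save("wrist","w1.png"); R=cv2.Rodrigues(C[1])[0]
for p in((.562,-.171,.045),(.562,-.171,.005)): print(cv2.projectPoints(np.array([p]),C[1],C[2],C[0],None)[0].ravel())
```

```text
[ 0.56510054 -0.17460919  0.12624513] [-3.13367074 -0.00417937  3.04620551] (array([[310.00142728,   0.        , 317.18944279],
       [  0.        , 310.00142728, 197.17855264],
       [  0.        ,   0.        ,   1.        ]]), array([-2.14595025, -1.95115864, -0.28668987]), array([ 0.12028688, -0.55317178,  0.10702193]))
[322.0732702  210.26471577]
[321.74143674 195.02212254]
```

View pics/w1.png

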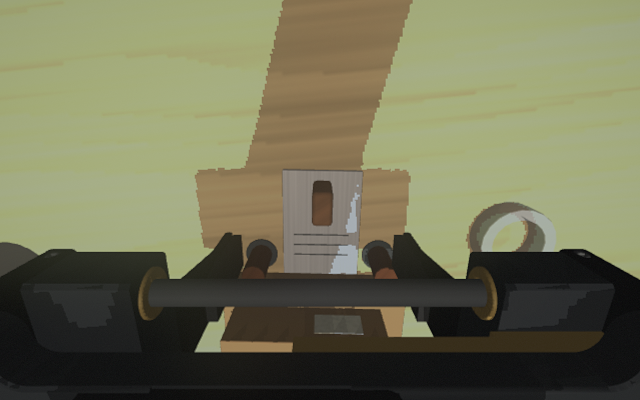

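The wrist view shows the grip top at about (322,209), against (322,210) predicted, and the plate upright in the picture. Position and yaw are good, so I descend.

Emit:
arm_command --pt "0.3 0.3 2.5" --pt "0 0 2.5" --pt "0 0 2.5" --pt "0 0 1" --pt "0 0 0" --yaw '[0,0,0,0,0]'

```text
time: 3.15
tcp_pos: [0.56, -0.1706, 0.0364]
orientation: [-3.134, -0.01, 3.047]
ft_force: [-0.4, -0.5, -0.5]
opening: 0.087
```

Emit:
arm_command --pt "0 0 0" --pt "0 0 0" --pt "0 0 0" --pt "0 0 0" --pt "0 0 0" --yaw '[0,0,0,0,0]' --grip 0 --squeeze 25

```text
time: 3.65
tcp_pos: [0.5627, -0.1712, 0.0411]
orientation: [-3.134, -0.004, 3.047]
ft_force: [0.4, -0.1, 0.1]
opening: 0.0549
```

Emit:
arm_command --pt "0 0 0" --pt "0 0 0" --pt "0 0 0" --yaw '[0,0,0]'

```text
time: 3.95
tcp_pos: [0.5629, -0.1712, 0.0416]
orientation: [-3.134, -0.003, 3.047]
ft_force: [0.1, 1.3, 0.3]
opening: 0.031
```

The arm drifted up 5 mm while holding, so I lower it as the fingers close.

Emit:
arm_command --pt "0 0 0.4" --pt "0 0 0" --pt "0 0 0" --pt "0 0 0" --pt "0 0 0" --yaw '[0,0,0,0,0]'

```text
time: 4.45
tcp_pos: [0.5628, -0.1717, 0.0371]
orientation: [-3.134, -0.003, 3.046]
ft_force: [1.3, -0.9, 0.1]
opening: 0.0153
```

Emit:
arm_command --pt "0.3 0 0" --pt "0.4 0 0" --pt "0.4 0 0" --pt "0.4 0 0" --pt "0.4 0 0" --yaw '[0,0,0,0,0]'

```text
time: 4.95
tcp_pos: [0.5447, -0.169, 0.0373]
orientation: [-3.134, 0.001, 3.048]
ft_force: [4.8, -0.5, -4.2]
opening: 0.0162
```

Emit:
arm_command --pt "0.4 0 0" --pt "0.4 0 0" --pt "0.4 0 0" --pt "0.4 0 0" --pt "0.4 0 0" --yaw '[0,0,0,0,0]'

```text
time: 5.45
tcp_pos: [0.5229, -0.1666, 0.0372]
orientation: [-3.134, 0.002, 3.049]
ft_force: [3.4, -0.3, -2.5]
opening: 0.0156
```

Emit:
arm_command --pt "0.4 0 0" --pt "0.4 0 0" --pt "0.4 0 0" --pt "0.4 0 0" --pt "0.4 0 0" --yaw '[0,0,0,0,0]'

```text
time: 5.95
tcp_pos: [0.5026, -0.1647, 0.0377]
orientation: [-3.134, 0.005, 3.049]
ft_force: [5.0, -0.6, -3.2]
opening: 0.0156
```

Emit:
arm_command --pt "0.4 0 0.05" --pt "0.4 0 0" --pt "0.4 0 0" --pt "0.4 0 0" --pt "0.4 0 0" --yaw '[0,0,0,0,0]'

```text
time: 6.45
tcp_pos: [0.48, -0.1628, 0.0372]
orientation: [-3.134, 0.003, 3.048]
ft_force: [1.4, -0.8, -1.3]
opening: 0.0158
```

Run:
```python
from h import *
a=save("scene","s2.png"); cv2.imwrite("pics/s2c.png",cv2.convertScaleAbs(cv2.resize(a[130:290,140:340,::-1],None,fx=3.5,fy=3.5),alpha=1.5))
```

```text
(no output)
```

View pics/s2c.png

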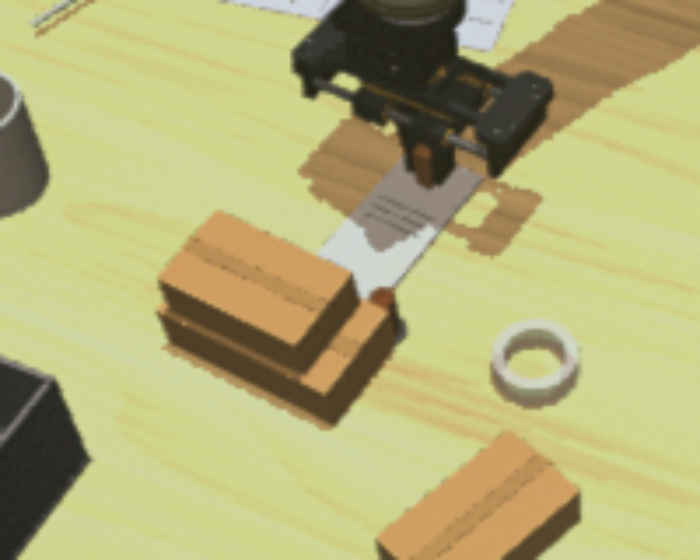

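The template follows in the jaws, and the cartons stand stacked against the pegs. It is 83 mm out, with about 36 mm to go.

Emit:
arm_command --pt "0.4 0 0" --pt "0.4 0 0" --pt "0.4 0 0" --pt "0.4 0 0" --pt "0.4 0 0" --yaw '[0,0,0,0,0]'

```text
time: 7.0
tcp_pos: [0.4579, -0.1609, 0.0372]
orientation: [-3.134, 0.003, 3.048]
ft_force: [0.9, -0.3, 0.1]
opening: 0.016
```

Emit:
arm_command --pt "0.4 0 0" --pt "0.4 0 0" --pt "0.4 0 0" --pt "0.3 0 0" --pt "0 0 0" --yaw '[0,0,0,0,0]'

```text
time: 7.5
tcp_pos: [0.4409, -0.1593, 0.0371]
orientation: [-3.134, 0.002, 3.048]
ft_force: [-0.6, -0.2, 0.7]
opening: 0.0162
```

Run:
```python
from h import *
b=save("top","t3.png");s=r.get_state();print(s["tcp_pos"],s["ft_force"])
cv2.imwrite("pics/t3c.png",cv2.convertScaleAbs(cv2.resize(b[90:230,345:455,::-1],None,fx=4.2,fy=4.2,interpolation=cv2.INTER_CUBIC),alpha=1.6))
```

```text
[ 0.44101811 -0.15937527  0.03711782] [-1.44786719 -0.29045648  0.70923294]
```

View pics/t3c.png

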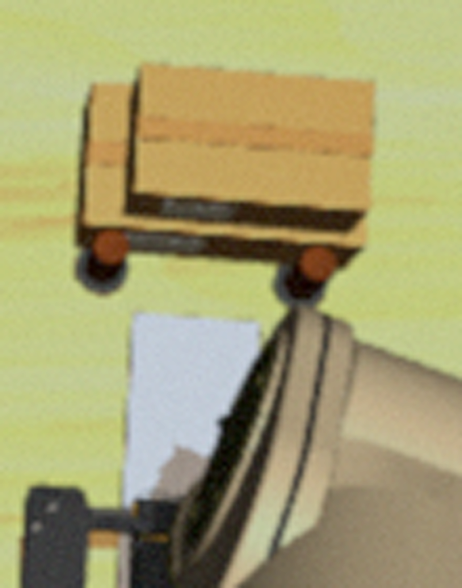

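The plate's far edge is at crop (195,318), well clear of the pegs and the cartons (near face at about row 255). The cartons are still stacked. I release and rise.

Emit:
arm_command --pt "0 0 0" --pt "0 0 0" --pt "0 0 0" --pt "0 0 0" --pt "0 0 0" --yaw '[0,0,0,0,0]' --grip 0.7

```text
time: 8.05
tcp_pos: [0.4412, -0.1594, 0.037]
orientation: [-3.134, 0.002, 3.048]
ft_force: [-0.5, -0.3, -0.1]
opening: 0.0481
```

Emit:
arm_command --pt "0 0 -1" --pt "0 0 -2" --pt "0 0 -3" --pt "0 0 -4" --pt "0 0 -4" --yaw '[0,0,0,0,0]'

```text
time: 8.55
tcp_pos: [0.4376, -0.1584, 0.1794]
orientation: [-3.132, -0.008, 3.046]
ft_force: [1.4, 0.3, 0.4]
opening: 0.0604
```

Emit:
arm_command --pt "0 -4 -2" --pt "0 -4 0" --pt "0 -4 0" --pt "0 -4 0" --pt "0 -4 0" --yaw '[0,0,0,0,0]'

```text
time: 9.05
tcp_pos: [0.4235, -0.3596, 0.2134]
orientation: [-3.133, 0.008, 3.058]
ft_force: [0.5, 0.8, 0.7]
opening: 0.0612
```

Emit:
arm_command --pt "0 -2 0" --pt "0 0 0" --pt "0 0 0" --yaw '[0,0,0]'

```text
time: 9.35
tcp_pos: [0.4186, -0.3861, 0.2157]
orientation: [-3.13, 0.008, 3.05]
ft_force: [0.5, -0.5, 0.0]
opening: 0.0611
```

Run:
```python
from h import *
b=save("top","t4.png");a=save("scene","s4.png");s=r.get_state();print(s["tcp_pos"],s["ft_force"],s["qvel"].__abs__().max() if hasattr(s["qvel"],"max") else s["qvel"])
A=cv2.resize(b[90:250,180:440,::-1],None,fx=3,fy=3);B=cv2.resize(a[130:290,140:400,::-1],None,fx=3,fy=3)
cv2.imwrite("pics/t4c.png",cv2.convertScaleAbs(A,alpha=1.6)); cv2.imwrite("pics/s4c.png",cv2.convertScaleAbs(B,alpha=1.5))
```

```text
[ 0.4190506  -0.38528649  0.21560502] [ 0.32187912  0.59636164 -0.32401789] 0.01144919431340405
```

View pics/t4c.png

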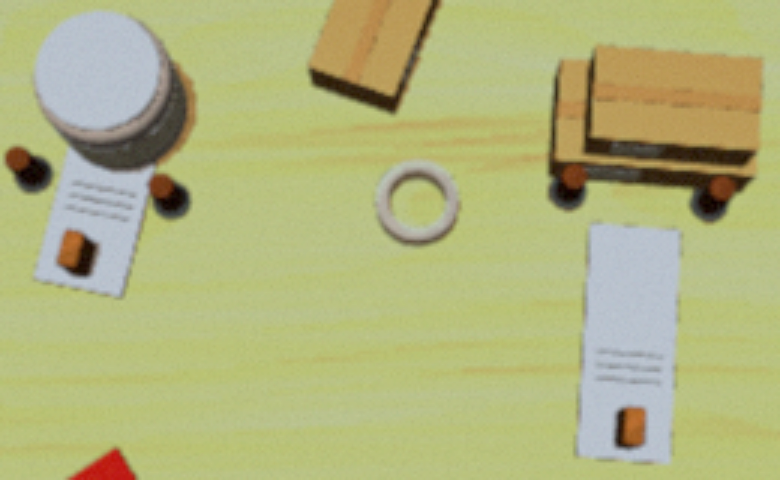

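View pics/s4c.png

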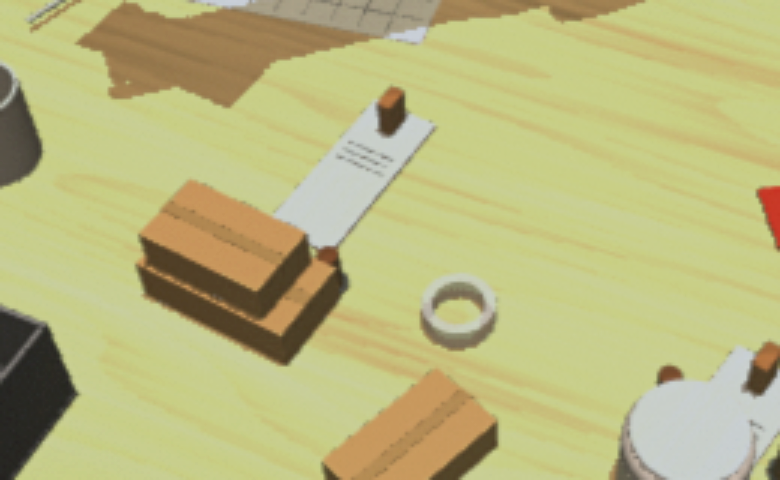

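The top crop shows the whole plate lying free: far edge at row 227, cartons' near face at about row 180. The scene crop shows the cartons upright and stacked and the tin's template as before. In the top view the upper carton's corner moved from (380,101) to (379,106), about 10 mm.

```bash
python3 -c "
from station import r
print(r.finish_job())"
```

```text
the job is handed in; nothing more can be done
None
```

I gripped the wooden block of the template under the cartons, slid the template about 122 mm straight out between the pegs, released it and backed the arm off. The job was handed in at about 9.5 s of the 34 s allowed.

- **Template:** in the last top and scene pictures it lies on the bench, clear of the cartons by roughly 30 mm. I worked that gap out from the pull distance and the starting measurements. That the plate is flat I judged by eye from the pictures.
- **Cartons:** both stand upright, one on the other, against the pegs. The upper one moved about 10 mm (limit 35 mm). By eye, the lower one moved about the same (limit 30 mm).
- **Other template:** the one under the tin looks as it did at the start; I never went near it and took no separate measurement.
- **Forces:** wrist force readings stayed at about 5 N or below in each axis during the pull.
- **What went differently:** the arm rose about 5 mm while I was closing the jaws. I lowered it again before they gripped. No check failed or disagreed.

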